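Lid on, then hold the button box in the screwdriving nest

TASK

Put the white lid with the red push button on the open grey box, button up and fully down all round. Then push the closed box home into the corner of the screwdriving nest, flat on the plywood plate, one long side firmly against the side fence and one end firmly against the end stop, and finish while still holding it pressed against both, ready for a colleague to drive the lid screws. Leave the other things on the bench alone.

Things in the scene. Friction and masses are not known exactly. Their poses are not given: they have to be found in the camera images.
- nest: Screwdriving nest: plywood plate 240 x 190 x 12 mm, bolted to the bench (does not move). Origin: centre of its underside, on the bench; x along its 240 mm length, y along its width, z up; plate top 12 mm above the origin. Two low aluminium fences on it form an inside corner at its +x, +y corner.
- side_fence: Aluminium bar 135 mm (x) x 20 mm (y) x 14 mm high, fixed along the +y edge of the nest's plate, axes parallel to the nest's. Origin: centre of its underside, on the plate top, at nest x +7.5, y +80 mm. Its stopping face looks to nest -y and lies at nest y = +70 mm. Its top is 26 mm above the bench (bolt heads in it to 29.5 mm, look only).
- end_stop: Aluminium bar 20 mm (x) x 75 mm (y) x 14 mm high, fixed at the +x end of the nest's plate, axes parallel to the nest's. Origin: centre of its underside, on the plate top, at nest x +105, y +17.5 mm. Its stopping face looks to nest -x and lies at nest x = +95 mm. Top 26 mm above the bench (bolt heads to 29.5 mm, look only).
- nest_home (a point): Point on the plate top (nest x +45, y +40, z +12 mm) where the box's origin lies when the box is home against both fences; axes parallel to the nest's.
- box: Open-topped grey plastic box (electronics enclosure), 100 mm (x) x 60 mm (y) x 44 mm high, walls and floor 3 mm, about 0.2 kg, circuit board and batteries fixed deep inside (nothing above 37 mm). Loose on the nest's plate, clear of the fences, turned up to 0.5 rad from the nest's axes; slides easily on plate and fences. Origin: centre of its underside. Half a turn makes no difference.
- box_rim (a point): Centre of the box's rim, 44 mm above the box's origin.
- lid: White lid of the box with a square red push button, 0.07 kg, loose, button up on the bench, right of the robot. Origin: centre of the underside of its locating lip 90 x 50 x 4 mm, which enters the box's 94 x 54 mm mouth (2 mm play each side); above it the plate 98 (x) x 58 (y) x 4 mm. Either way round fits. Fully on, its origin is 40 mm above the box's origin and its plate lies on the rim.
- lid_grip (a point): Centre of the black button housing in the middle of the lid, 36 x 36 mm, parallel to the lid's edges, 8 to 24 mm above the lid's origin, good to grip; this point is 16 mm above that origin. The red cap 29 x 29 mm on it reaches 28 mm and does not move. The closed box is 48 mm high to the plate's top, 68 mm to the cap's top.
- blue_lid: Blue square lid 74 x 74 x 8 mm of another box with a round black knob 12 mm high; may lie where the white lid might have been. Leave alone. Origin: centre of the underside.
- finished_box: A finished button box, the same grey box with a white lid but with a GREEN button, 68 mm high, at the back. Leave alone. Origin: centre of the underside.
- screw_dish: Round steel dish 68 mm across, 18 mm high, with lid screws. Leave alone. Origin: centre of the underside.
- screwdriver: Hand screwdriver about 190 mm long, lying on the bench to the right. Leave alone. Origin: centre of its underside.
- tape_roll: Yellow roll of tape, 90 mm across, 19 mm high, lying flat to the right. Leave alone. Origin: centre of the underside.
- tablet: Black tablet computer 250 x 175 x 8 mm lying flat to the left. Leave alone. Origin: centre of the underside.
- gyroscope: Toy gyroscope with steel rings and a magenta rotor on a small stand, 65 mm across, 95 mm high, to the left. Leave alone. Origin: centre of the underside.
Mind the look-alikes: they are no part of the job. Leave any purple look-alike of the lid alone.

How it is judged:
By the outcome, as a careful person would: the job done as asked, in the order asked, and still so for the second after the job is handed in, while the arm keeps its last pose, push and grip.
It also fails if it takes over 64 s, if anything falls off the work surface, if the arm or the gripper's body presses on something with over 40 N, if the wrist force passes 120 N, or if a joint passes its speed limit or range.

ROBOT

A 7-joint arm with a two-finger parallel gripper is mounted at the origin on the work surface. World frame = base frame: x ahead of the robot, y to its left, z up, the work surface at z = 0. Lengths are in m, angles in rad, forces in N, time in s.
With the tool pointing down it reaches from about 0.425 to 0.875 m from the base axis. Payload 8.4 kg.
Tool frame: the origin (TCP) lies between the finger pads; the fingertips stand 22 mm ahead of it and the grasp point (between the pads) lies 3 mm ahead of it; x points along the fingers, y is the direction in which the jaws open and shut, and the axes are right-handed (so a half turn about x gives the same grasp; the last joint's range is limited). The gripper opens to 87 mm and grips with 3 to 60 N. Pads are 19 mm wide; open, the fingers measure 117 mm over their backs; the gripper's body (75 mm by 190 mm) begins 51 mm behind the grasp point.
Start: joints at [-1.285, 0.333, 0.04, 1.465, -0.013, 1.343, -0.059], TCP at [0.244, 0.602, 0.211] pointing down, gripper open.
Joint ranges: [-2.58, 2.58], [-0.38, 2.09], [-1.3, 1.39], [0.25, 2.4], [-1.5, 4.64], [0.08, 2.09], [-2.65, 2.65]. Speed limits (rad/s): [2.22, 2.22, 2.79, 2.79, 3.14, 3.14, 3.14].

INTERFACE

Orientations are given as a unit quaternion [x, y, z, w].
In Python, from cell import arm, eoat, planner, grab_frame, get_calibration, order, readout gives the robot as it stands. The module is installed in compiled form; this text tells all that it offers. Calls block until the motion is done:
- arm.move_ptp(position, orientation): joint-space move of the TCP to a pose.
- arm.servo_line(position, rate=0.15, rot=None): straight line of the TCP; rot=None keeps the orientation; rate is the mean speed in m/s.
- arm.move_joints(angles): joint-space move.
- eoat.command_gripper(opening, force=None): finger opening in m; force is the grip in N (None keeps the last); returns when the fingers have stopped.
- arm.sleep(seconds).
- planner.ik(position, orientation): joint angles nearest the present ones, or None.
- grab_frame(name): name is "scene" or "top" or "wrist"; returns (picture, depth): 480x640x3 uint8, red, green, blue; 480x640 float32, m along the optical axis (not along the pixel's ray), 0 where there is no reading.
- get_calibration(name): a dict with "intrinsics" (3x3 intrinsics, pixels), "R" (3x3) and "t" (3): a world point X has camera coordinates R X + t. Camera axes: x right, y down, z forward; pixel columns grow to the right and rows downward; lengths in m; the calibration is good to about 2 mm. The wrist camera is an equidistant fisheye: a pixel r from the principal point sees the ray r / f radians off the axis. A picture is of the moment at which its call begins: read the wrist's pose just before it. get_calibration takes no time and is no camera call; for the wrist camera it gives the pose at the moment of the call.
A pose or a line that the arm cannot do raises arm.Unreachable and nothing moves.
- order.finish_job(): hands the job in, once; it reports no verdict.
Readings, each from a call of its own:
- readout.get_time_s(): time.
- readout.get_joint_positions(): joint angles.
- readout.get_dq(): joint speeds.
- readout.get_joint_torque(): joint torques, N m.
- readout.get_ee_pos(): TCP position.
- readout.get_eef_rot(): TCP orientation.
- readout.get_contact_force(): force on the tool from outside, world axes, zero at the start.
- readout.get_torque(): the same for the moment, N m.
- readout.get_width(): finger opening in m.
Only numpy, scipy, OpenCV 4.12 (cv2) and the standard library are available. Lean on these libraries where they do the work, as an engineer would, in place of code of your own. Each camera call takes 0.05 s, during which the arm holds its last target.

## Working session

There is one attempt and no reset: what is moved stays moved. The work goes in short steps, each a Python script; the robot and the scene stay as the last script left them, time stands still between calls to the robot, and variables do not carry over. Pictures are saved under pics/ and viewed, and the job is handed in when it is done.

```bash
mkdir -p pics; ls; python3 - <<'E'
from cell import *
import cv2,numpy as np
for n in ["scene","top","wrist"]:
    im,d=grab_frame(n); cv2.imwrite(f"pics/{n}0.png",im[:,:,::-1]); np.save(f"pics/{n}0.npy",d)
    c=get_calibration(n); print(n,np.round(c["intrinsics"],1).tolist(),np.round(c["R"],3).tolist(),np.round(c["t"],3), np.round(-c["R"].T@c["t"],3))
print(readout.get_time_s(),readout.get_ee_pos(),readout.get_eef_rot(),readout.get_contact_force())
E
```

```text
pics
scene [[463.8, 0.0, 316.0], [0.0, 463.8, 239.9], [0.0, 0.0, 1.0]] [[0.34, 0.94, 0.002], [0.527, -0.189, -0.829], [-0.779, 0.283, -0.56]] [-0.249 -0.224  1.869] [ 1.658 -0.336  0.861]
top [[486.2, 0.0, 326.6], [0.0, 486.2, 243.5], [0.0, 0.0, 1.0]] [[-0.028, -1.0, -0.001], [-0.997, 0.028, -0.074], [0.074, -0.001, -0.997]] [0.07  0.567 1.297] [0.471 0.055 1.335]
wrist [[371.6, 0.0, 312.9], [0.0, 371.6, 239.4], [0.0, 0.0, 1.0]] [[0.375, 0.927, -0.001], [0.892, -0.361, 0.271], [0.251, -0.102, -0.963]] [-0.648 -0.033  0.39 ] [0.175 0.629 0.384]
0.15 [0.24388055 0.60211807 0.21006936] [ 0.13479813  0.69411292 -0.13565484  0.69399891] [-1.36936096  0.24144501  0.02404369]
```

View pics/top0.png

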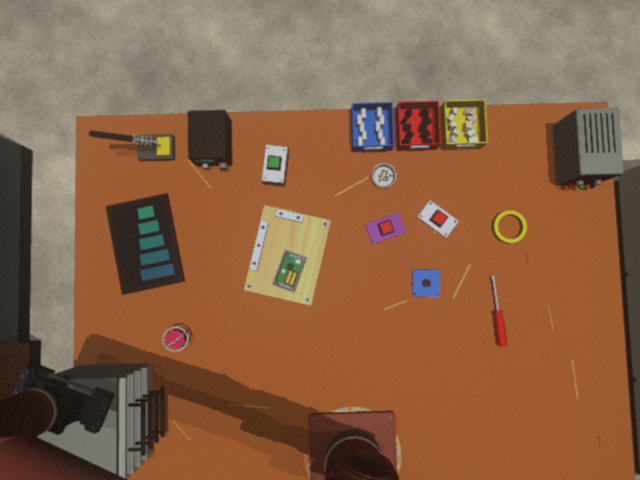

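View pics/scene0.png

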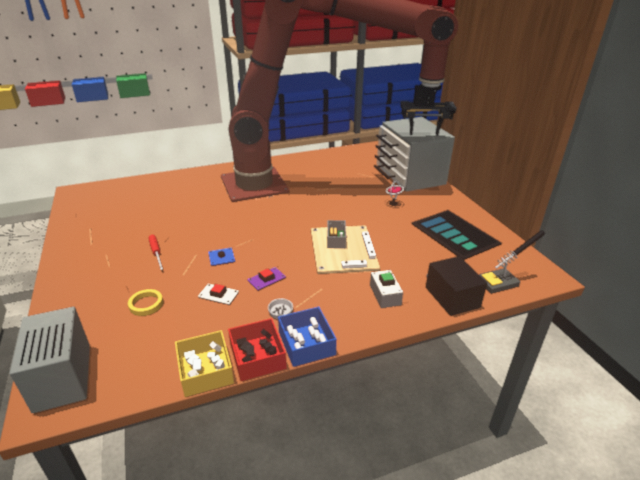

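View pics/wrist0.png

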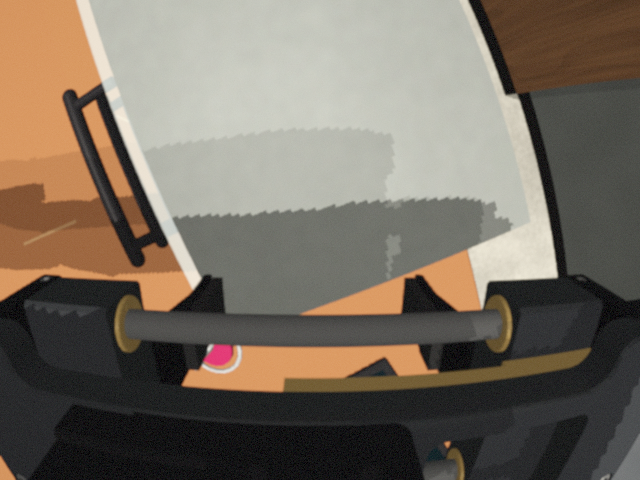

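The top view shows the white lid with the red button at (438,218). The purple look-alike is at (385,228) and the nest at about (288,255), with its side fence on the left and end stop at the top. The open box lies at (291,270). The scene view agrees, with the lid at (218,293) and the box at (337,233). Next I'll get rough positions from the top view.

```bash
cat > h.py <<'E'
from cell import *
import cv2,numpy as np
from scipy.spatial.transform import Rotation as Ro
def rays(cal,px,fish=False):
    K=cal["intrinsics"];px=np.atleast_2d(np.asarray(px,float))
    a=np.c_[(px[:,0]-K[0,2])/K[0,0],(px[:,1]-K[1,2])/K[1,1]]
    if fish:
        th=np.linalg.norm(a,axis=1)+1e-12
        d=np.c_[a*(np.sin(th)/th)[:,None],np.cos(th)]
    else: d=np.c_[a,np.ones(len(a))]
    return -cal["R"].T@cal["t"], d@cal["R"]
def plane(cal,px,z,fish=False):
    c,d=rays(cal,px,fish); return c+d*((z-c[2])/d[:,2])[:,None]
def tri(o1,d1,o2,d2):
    # midpoint of two rays, and gap
    A=np.c_[d1,-d2]; s=np.linalg.lstsq(A,o2-o1,rcond=None)[0]
    p,q=o1+s[0]*d1,o2+s[1]*d2; return (p+q)/2,np.linalg.norm(p-q)
def quat(yaw): # tool x down; tool y (jaws) at world angle yaw
    y=np.array([np.cos(yaw),np.sin(yaw),0]);x=np.array([0,0,-1.]);z=np.cross(x,y)
    return Ro.from_matrix(np.c_[x,y,z]).as_quat()
def snap(name,f):
    cal=get_calibration(name); im,d=grab_frame(name)
    cv2.imwrite(f"pics/{f}.png",im[:,:,::-1]); np.savez(f"pics/{f}.npz",im=im,d=d,**cal); return cal,im,d
def load(f):
    z=np.load(f"pics/{f}.npz"); return z,z["im"],z["d"]
E
python3 - <<'E'
from h import *
cal=get_calibration("top")
print(plane(cal,[[438,218],[425,226],[440,202],[457,213],[436,235],[291,270],[265,206],[330,219],[312,304],[246,291]],0.012).round(3))
for yaw in (0,.5,1,1.5,2):
  for p in ([0.5,-0.25,.25],[0.4,.15,.25],[.42,.15,.2]):
    q=planner.ik(p,quat(yaw)); print(yaw,p,None if q is None else np.round(q,2))
R=Ro.from_quat(readout.get_eef_rot()).as_matrix(); print(R.round(3), np.arctan2(R[1,1],R[0,1]))
c=get_calibration("wrist"); p=-c["R"].T@c["t"]-readout.get_ee_pos(); print("cam in tool",R.T@p, (c["R"]@R).round(3))
E
python3 -c "
import cv2
a=cv2.imread('pics/top0.png');cv2.imwrite('pics/tc.png',cv2.resize(a[190:310,240:470],None,fx=3.4,fy=3.4,interpolation=2))"
```

```text
[[ 0.63  -0.253  0.012]
 [ 0.609 -0.217  0.012]
 [ 0.674 -0.261  0.012]
 [ 0.643 -0.306  0.012]
 [ 0.584 -0.246  0.012]
 [ 0.5    0.153  0.012]
 [ 0.677  0.22   0.012]
 [ 0.636  0.043  0.012]
 [ 0.406  0.098  0.012]
 [ 0.446  0.276  0.012]]
0 [0.5, -0.25, 0.25] [-0.69  0.29  1.31  1.67 -0.29  1.4   0.66]
0 [0.4, 0.15, 0.25] [-0.97 -0.19  0.45  1.92  0.08  1.39 -0.55]
0 [0.42, 0.15, 0.2] [-0.94 -0.11  0.46  1.97  0.05  1.28 -0.49]
0.5 [0.5, -0.25, 0.25] [-0.7   0.31  1.34  1.67 -0.3   1.4   1.18]
0.5 [0.4, 0.15, 0.25] [-0.94 -0.19  0.42  1.92  0.08  1.39 -0.04]
0.5 [0.42, 0.15, 0.2] [-0.9  -0.11  0.43  1.97  0.05  1.28  0.01]
1 [0.5, -0.25, 0.25] [-0.6   0.22  1.16  1.67 -0.2   1.38  1.58]
1 [0.4, 0.15, 0.25] [-0.9  -0.18  0.39  1.92  0.07  1.39  0.47]
1 [0.42, 0.15, 0.2] [-0.87 -0.11  0.4   1.97  0.04  1.27  0.52]
1.5 [0.5, -0.25, 0.25] [-0.46  0.17  0.96  1.67 -0.14  1.38  2.02]
1.5 [0.4, 0.15, 0.25] [-0.86 -0.18  0.35  1.92  0.06  1.39  0.97]
1.5 [0.42, 0.15, 0.2] [-0.84 -0.1   0.37  1.96  0.04  1.27  1.02]
2 [0.5, -0.25, 0.25] [ 1.02  0.2  -0.73  1.6   0.13  1.39  2.28]
2 [0.4, 0.15, 0.25] [-0.85 -0.18  0.34  1.92  0.06  1.39  1.48]
2 [0.42, 0.15, 0.2] [-0.81 -0.1   0.35  1.96  0.04  1.27  1.52]
[[-0.     0.375  0.927]
 [-0.001  0.927 -0.375]
 [-1.    -0.001  0.   ]] 1.1859473701678864
cam in tool [-0.17392508 -0.00123756 -0.07373382] [[-0.001  1.    -0.   ]
 [-0.271  0.     0.963]
 [ 0.963  0.001  0.271]]
```

View pics/tc.png

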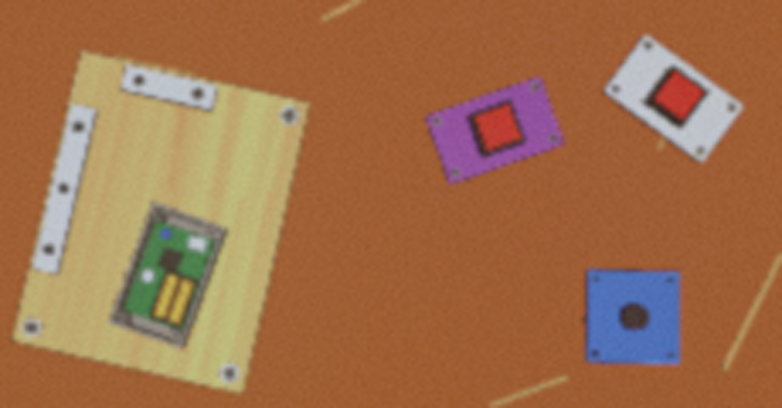

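```bash
python3 - <<'E'
from h import *
arm.servo_line([0.244,0.602,0.30],rate=0.3)
arm.move_ptp([0.58,0.15,0.25],quat(1.2)); arm.sleep(.2); snap("wrist","n1")
print(readout.get_time_s(),np.round(readout.get_joint_positions(),2))
arm.servo_line([0.65,0.11,0.25],rate=0.2); arm.sleep(.2);snap("wrist","n2")
p=np.array([.63,-.253]);z=np.array([np.sin(-.64),-np.cos(-.64)])
a=p+.06*z
arm.move_ptp([*a,0.20],quat(-.64)); arm.sleep(.2);snap("wrist","l1")
print(readout.get_time_s(),np.round(readout.get_joint_positions(),2))
b=p+.11*z
arm.servo_line([*b,0.20],rate=.2); arm.sleep(.2);snap("wrist","l2")
print(readout.get_time_s(),np.round(readout.get_joint_positions(),2))
E
```

```text
2.8833 [-0.72  0.22  0.47  1.56 -0.1   1.39  0.96]
5.475 [-0.25  0.5   0.93  1.47 -0.4   1.37  0.07]
6.125 [-0.19  0.49  0.94  1.49 -0.4   1.37  0.14]
```

```bash
cd pics; python3 -c "
import cv2,numpy as np
for a,b,o in(('n1','n2','nn'),('l1','l2','ll')):
  cv2.imwrite(o+'.png',np.vstack([cv2.imread(a+'.png')[:300],cv2.imread(b+'.png')[:300]]))"
```

```text
(no output)
```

View pics/nn.png

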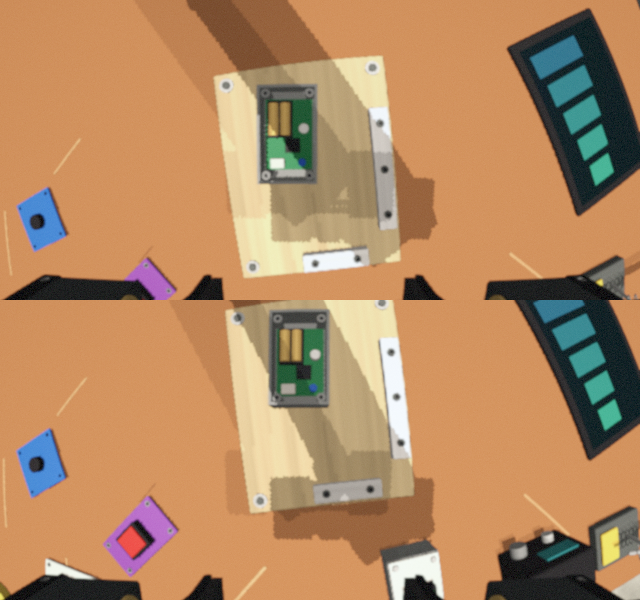

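View pics/ll.png

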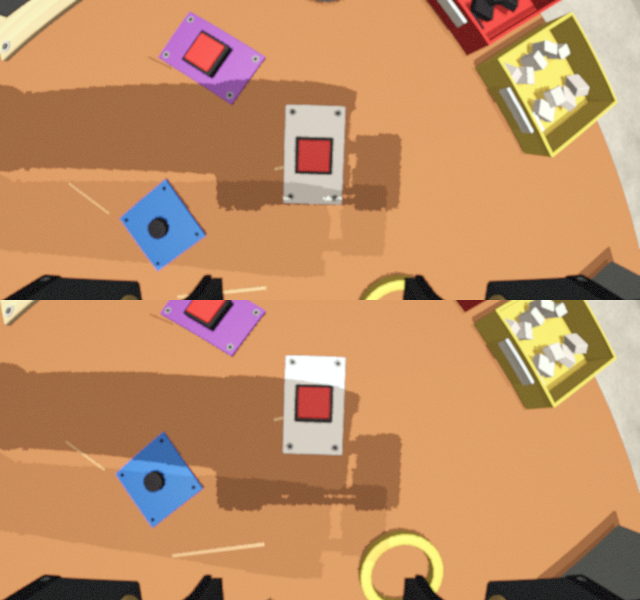

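In n1 the box rim spans about (258–316, 85–183), the side fence is at (384,168) and the end stop at (336,260). In l1 the white lid is at (315,155) and well aligned. Next I'll measure outlines and heights.

```bash
cat > m.py <<'E'
from h import *
def comp(mask,near):
    n,l,s,c=cv2.connectedComponentsWithStats(mask.astype(np.uint8),connectivity=4)
    k=[i for i in range(1,n) if s[i,4]>150]; 
    i=min(k,key=lambda i:np.hypot(*(c[i]-near))); m=(l==i).astype(np.uint8)
    cs,_=cv2.findContours(m,cv2.RETR_EXTERNAL,cv2.CHAIN_APPROX_NONE); 
    return max(cs,key=cv2.contourArea)[:,0].astype(float), m
def rect(cal,cont,z):
    P=plane(cal,cont,z,True)[:,:2]
    (c,wh,a)=cv2.minAreaRect((P*1000).astype(np.float32)); a=np.radians(a)
    if wh[0]<wh[1]: wh=wh[::-1]; a+=np.pi/2
    a=(a+np.pi/2)%np.pi-np.pi/2
    return np.array(c),np.array(wh),a
def pxrect(cont):
    return cv2.boxPoints(cv2.minAreaRect(cont.astype(np.float32)))
E
python3 - <<'E'
from m import *
from itertools import product
def hsv(im): return cv2.cvtColor(im,cv2.COLOR_RGB2HSV)
res={}
for f,near in(("l1",(315,155)),("l2",(314,104))):
    cal,im,d=load(f); h=hsv(im).astype(int)
    red=((h[...,0]<8)|(h[...,0]>172))&(h[...,1]>140)&(h[...,2]>90)
    cap,m1=comp(red,near)
    wh=(h[...,1]<75)&(h[...,2]>60)
    cs=np.zeros(wh.shape,bool); y,x=near[1],near[0]; cs[y-70:y+70,x-50:x+50]=1
    pl,m2=comp(wh&cs,near)
    v=im.copy()
    for c,col in((cap,(0,255,0)),(pl,(0,0,255))): 
        for p in c.astype(int): v[p[1],p[0]]=col
    cv2.imwrite(f"pics/v_{f}.png",cv2.resize(v[y-80:y+80,x-100:x+100,::-1],None,fx=3,fy=3))
    print(f,"cap@28",rect(cal,cap,.028)); print("plate@8",rect(cal,pl,.008))
    res[f]=(cal,cap.mean(0),pl)
    y,x=near; 
    for nm,(px) in (("cap",cap.mean(0)),("plate",pl[:,0:2].mean(0)+[0,38])):
        u=np.round(px).astype(int); zz=d[u[1],u[0]]; o,r=rays(cal,u,True); r=r[0]; cz=(cal["R"]@r)[2]; print(nm,"depth pt",o+r*zz/cz)
    res[f]=(cal,cap,pl)
for i,n in((1,"cap"),(2,"plate")):
    # triangulate centres via pixel contour rect centres
    for k in range(1):
        g=[]
        for f in("l1","l2"):
            c=pxrect(res[f][i]).mean(0); o,r=rays(res[f][0],c,True); g+= [o,r[0]]
        print(n,"tri",tri(*g))
E
```

```text
l1 cap@28 (array([ 629.55578613, -255.35678101]), array([30.15474892, 30.02489471]), np.float64(0.8873804552326154))
plate@8 (array([ 629.88311768, -255.06723022]), array([98.41384888, 59.1517334 ]), np.float64(0.9056866250916569))
cap depth pt [ 0.63018226 -0.25518266  0.02917926]
plate depth pt [ 0.6078356  -0.28551108  0.00847952]
l2 cap@28 (array([ 629.28521729, -255.50204468]), array([30.0909977 , 29.91099548]), np.float64(0.8920412534563633))
plate@8 (array([ 629.48706055, -255.23257446]), array([98.95681763, 59.30020905]), np.float64(0.8982457530059755))
cap depth pt [ 0.62917764 -0.25503706  0.02770599]
plate depth pt [ 0.60624976 -0.28599614  0.00873606]
cap tri (array([ 0.62945001, -0.25542396,  0.02524485]), np.float64(0.00015846765242318755))
plate tri (array([ 6.29536458e-01, -2.55103366e-01, -1.07569734e-04]), np.float64(7.844114046479458e-05))
```

View pics/v_l2.png

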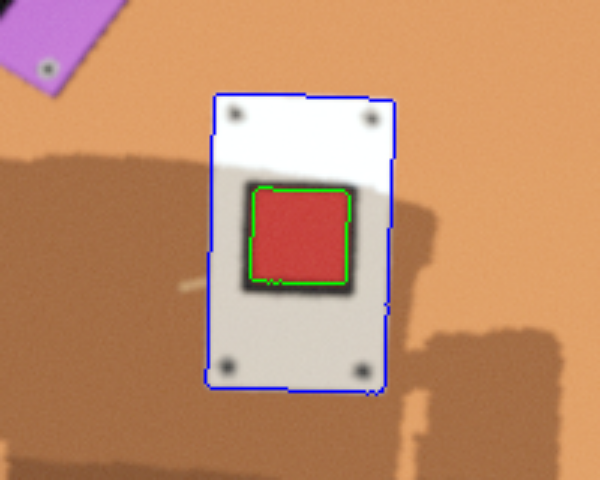

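The lid is at (0.6295, −0.255), yaw 0.90. The cap and plate outlines came out at 30 mm and 98.7×59 mm, matching the text. The depth heights agree at 28 and 8.5 mm; the short-baseline triangulation reads 3–8 mm low. Next: the box and nest.

```bash
cat > nest.py <<'E'
from m import *
def hsv(im): return cv2.cvtColor(im,cv2.COLOR_RGB2HSV).astype(int)
def win(near,hw,hh):
    m=np.zeros((480,640),bool); m[max(0,near[1]-hh):near[1]+hh,near[0]-hw:near[0]+hw]=1; return m
def cpt(d,cal,px):
    u=np.round(px).astype(int); zz=d[u[1],u[0]]; o,r=rays(cal,u,True); r=r[0]; return o+r*zz/(cal["R"]@r)[2]
E
python3 - <<'E'
from nest import *
R={}
for f,near,sf,es in(("n1",(288,133),(384,168),(336,260)),("n2",(299,58),(396,98),(347,191))):
    cal,im,d=load(f);h=hsv(im); v=im.copy()
    # heights from depth over box region
    ys,xs=np.mgrid[near[1]-58:near[1]+58,near[0]-45:near[0]+45]; ys=ys.clip(0)
    px=np.c_[xs.ravel(),ys.ravel()]; o,r=rays(cal,px,True); zz=d[px[:,1],px[:,0]]; P=o+r*(zz/(r@cal["R"][2]))[:,None]
    top=(P[:,2]>.048)&(P[:,2]<.075)&(zz>0)
    Q=P[top]; print(f,"rim depth z med",np.median(Q[:,2]),len(Q),"plate z",np.median(P[(P[:,2]<.02)&(zz>0),2]))
    c,w,a=cv2.minAreaRect((Q[:,:2]*1000).astype(np.float32)); print("depth rect",c,w,np.radians(a))
    m=(h[...,1]<70)|((h[...,0]>35)&(h[...,0]<100))|((h[...,2]<70))
    box,bm=comp(m&win(near,42,62),near); 
    print("box@.056",rect(cal,box,.056), "px",pxrect(box).round(1).tolist())
    R[f]=[cal,box]
    for nm,n,hw,hh in(("sf",sf,18,70),("es",es,42,20)):
        mm=(h[...,1]<60)
        c,_=comp(mm&win(n,hw,hh),n); print(nm,"@.026",rect(cal,c,.026)," depth pt",cpt(d,cal,c.mean(0)+[3,3])); R[f].append(c)
    for c,col in zip(R[f][1:],((255,0,0),(0,0,255),(255,0,255))):
        for p in c.astype(int): v[p[1],p[0]]=col
    cv2.imwrite(f"pics/v_{f}.png",cv2.resize(v[:285,200:430,::-1],None,fx=2,fy=2))
E
cd pics; python3 -c "
import cv2,numpy as np
cv2.imwrite('vn.png',np.hstack([cv2.imread('v_n1.png')[:,:400],cv2.imread('v_n2.png')[:,:400]]))"
```

```text
n1 rim depth z med 0.05551667092879564 1415 plate z 0.012124955950549937
depth rect (497.3039245605469, 153.77838134765625) (60.36337661743164, 99.36759185791016) 1.2025206959791257
box@.056 (array([496.98376465, 153.0513916 ]), array([100.31221771,  61.90579987]), np.float64(-0.3684342220586849)) px [[254.0, 84.0], [317.0, 84.0], [317.0, 184.0], [254.0, 184.0]]
sf @.026 (array([568.50085449, 235.92826843]), array([136.84860229,  22.48578835]), np.float64(-0.25797735216072226))  depth pt [0.57032161 0.2375955  0.02978679]
es @.026 (array([644.26812744, 147.6958313 ]), array([86.21961212, 34.11595917]), np.float64(1.155723895620362))  depth pt [0.64586945 0.14513666 0.02576533]
n2 rim depth z med 0.05538628081572511 1372 plate z 0.011988912882801295
depth rect (497.3721618652344, 153.53570556640625) (60.47835159301758, 100.74215698242188) 1.1992121177988657
box@.056 (array([495.43130493, 160.07904053]), array([112.61122131,  70.4285965 ]), np.float64(-0.3851396989445339)) px [[266.6000061035156, 105.9000015258789], [269.0, -1.600000023841858], [340.6000061035156, 0.0], [338.20001220703125, 107.4000015258789]]
sf @.026 (array([568.4262085 , 235.85595703]), array([136.69235229,  23.05758476]), np.float64(-0.2544916737679719))  depth pt [0.57418298 0.23667454 0.02730138]
es @.026 (array([647.09881592, 151.5201416 ]), array([75.41687012, 22.39287567]), np.float64(1.3176765804624786))  depth pt [0.6506344  0.15293533 0.02564192]
```

View pics/vn.png

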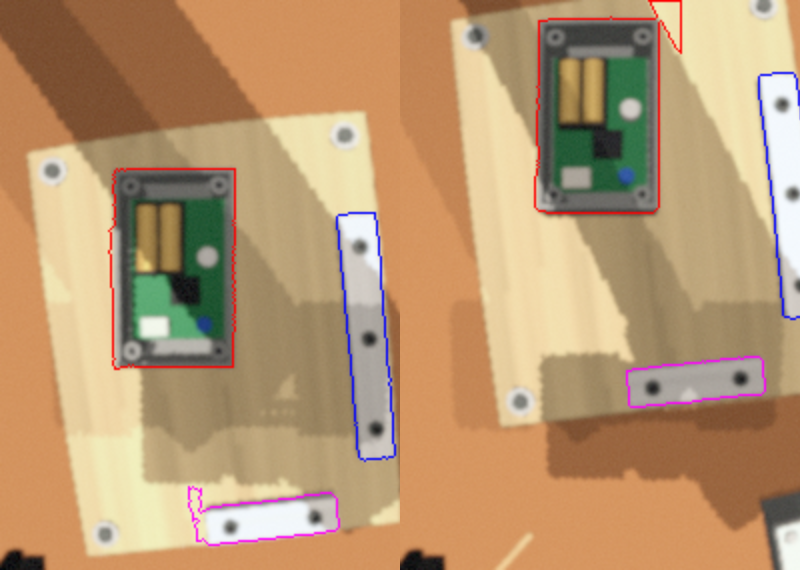

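The wrist outlines and depth put the box at (0.4972, 0.1535), yaw −0.37, with its rim at 55.5 mm. The side fence and end stop both give a nest origin of (0.541, 0.161) and yaw −0.2545, so home is (0.5947, 0.188). Next I'll grasp the lid.

```bash
python3 - <<'E'
from h import *
L=[.6296,-.2553]; q=quat(.90-np.pi/2)
eoat.command_gripper(.07)
arm.move_ptp([*L,.10],q); arm.servo_line([*L,.032],rate=.1)
print(readout.get_ee_pos(),readout.get_contact_force())
eoat.command_gripper(.03,force=25); print("w",readout.get_width())
arm.servo_line([*L,.15],rate=.15); print("w",readout.get_width(),readout.get_contact_force())
arm.sleep(.2); snap("wrist","g1"); print(readout.get_ee_pos(),np.round(readout.get_joint_positions(),2),readout.get_time_s())
E
```

```text
[ 0.62987547 -0.2556103   0.03241544] [ 0.19434607 -0.06065758  0.43806187]
w 0.03023215189414934
w 0.02983196112085275 [ 0.38488719 -0.3648254  -0.28424099]
[ 0.62924968 -0.25516028  0.14916956] [-0.3   0.56  0.9   1.5  -0.45  1.3  -0.02] 10.35
```

View pics/g1.png

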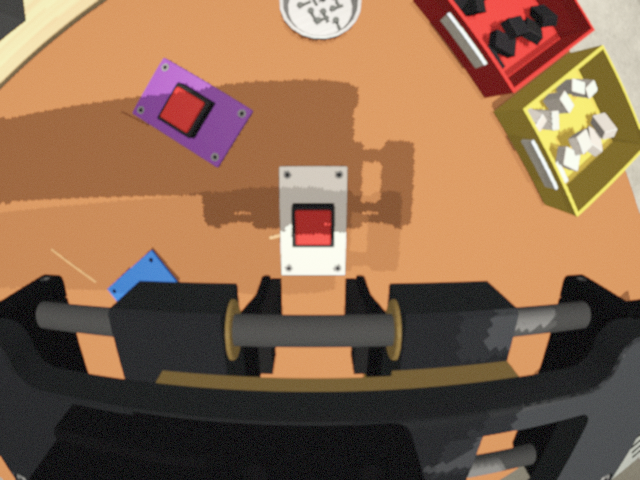

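The fingers closed to the commanded 30 mm and the lid stayed on the bench, at (313,225), directly below the TCP. I commanded too wide an opening, so there may have been little or no squeeze. I'll measure the lid again and then grip with a closing command of 0.

```bash
python3 - <<'E'
from nest import *
cal,im,d=load("g1");h=hsv(im);near=(313,225)
cap,_=comp((((h[...,0]<8)|(h[...,0]>172))&(h[...,1]>140)&(h[...,2]>90))&win(near,40,40),near)
pl,_=comp((h[...,1]<75)&(h[...,2]>60)&win(near,45,54),near)
print(rect(cal,cap,.028),rect(cal,pl,.008),cpt(d,cal,cap.mean(0)))
L=[.6296,-.2553]
eoat.command_gripper(.07)
arm.servo_line([*L,.0305],rate=.15)
print(readout.get_ee_pos(),readout.get_contact_force())
eoat.command_gripper(0.0,force=30); print("w",readout.get_width(),readout.get_contact_force())
arm.servo_line([*L,.05],rate=.1);print("w",readout.get_width(),readout.get_contact_force())
arm.sleep(.1);snap("wrist","g2");print(readout.get_time_s())
E
```

```text
(array([ 630.03924561, -254.97943115]), array([29.70907211, 28.62965393]), np.float64(-0.6703914825141668)) (array([ 628.27838135, -256.95968628]), array([93.84970093, 58.88302612]), np.float64(0.9004298114159495)) [ 0.63028663 -0.25469515  0.02890975]
[ 0.63015656 -0.25578524  0.03150423] [-0.46588401  0.06201207 -0.0540588 ]
w 0.00010226606065572887 [-0.81192944 -0.07986464 -0.58774878]
w 0.0005219094330578006 [ 0.81001684  0.23372673 -0.05062865]
14.0333
```

View pics/g2.png

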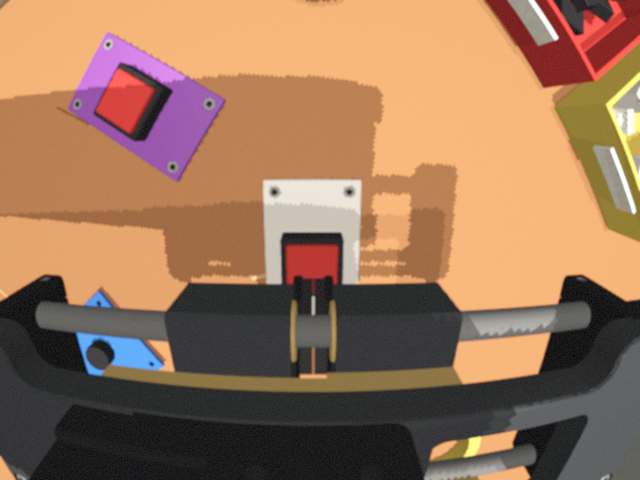

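The fingers shut completely without touching the lid, so they passed above or beside it. I'll use the wrist depth to find where the fingertips really are.

```bash
python3 - <<'E'
from nest import *
cal,im,d=load("g2")
R=Ro.from_quat(readout.get_eef_rot()).as_matrix();t=readout.get_ee_pos();print(t,R.round(3).tolist())
for c in (298,313,328):
  for r in (240,255,270,276,282,290,300,310,330,350,368):
    p=cpt(d,cal,np.array([c,r])); print(c,r,d[r,c].round(3),"world",p.round(4),"tool",(R.T@(p-t)).round(4))
E
python3 -c "
import cv2
a=cv2.imread('pics/g2.png');cv2.imwrite('pics/g2c.png',cv2.resize(a[170:390,230:400],None,fx=2.7,fy=2.7,interpolation=2))"
```

```text
[ 0.6295014  -0.25512477  0.04985156] [[-0.0, 0.783, -0.622], [0.0, -0.622, -0.783], [-1.0, -0.0, -0.0]]
298 240 0.208 world [ 0.6339 -0.2375  0.0239] tool [ 0.0259 -0.0075 -0.0165]
298 255 0.206 world [ 0.6293 -0.2434  0.0282] tool [ 0.0216 -0.0074 -0.0091]
298 270 0.209 world [ 0.6235 -0.2505  0.0273] tool [ 0.0226 -0.0076  0.0001]
298 276 0.172 world [ 0.631  -0.2434  0.0631] tool [-0.0132 -0.0061 -0.0102]
298 282 0.165 world [ 0.6313 -0.2435  0.0707] tool [-0.0208 -0.0059 -0.0102]
298 290 0.156 world [ 0.6314 -0.2438  0.0792] tool [-0.0293 -0.0056 -0.01  ]
298 300 0.146 world [ 0.6318 -0.2439  0.0898] tool [-0.0399 -0.0052 -0.0103]
298 310 0.137 world [ 0.6321 -0.2441  0.0988] tool [-0.0489 -0.0049 -0.0103]
298 330 0.085 world [ 0.6456 -0.2303  0.1478] tool [-0.0979 -0.0028 -0.0294]
298 350 0.123 world [ 0.6283 -0.2497  0.116 ] tool [-0.0662 -0.0044 -0.0035]
298 368 0.122 world [ 0.6245 -0.2544  0.1183] tool [-0.0684 -0.0044  0.0026]
313 240 0.209 world [ 0.6403 -0.2429  0.023 ] tool [ 0.0268  0.0009 -0.0163]
313 255 0.206 world [ 0.6358 -0.2486  0.0278] tool [ 0.022   0.0009 -0.
[... 839 characters left out ...]
2 -0.0089]
328 270 0.209 world [ 0.6367 -0.2611  0.0272] tool [0.0227 0.0093 0.0002]
328 276 0.172 world [ 0.6419 -0.252   0.063 ] tool [-0.0132  0.0078 -0.0101]
328 282 0.165 world [ 0.6416 -0.252   0.0701] tool [-0.0203  0.0075 -0.01  ]
328 290 0.156 world [ 0.6413 -0.2517  0.0792] tool [-0.0293  0.0071 -0.01  ]
328 300 0.145 world [ 0.6415 -0.2507  0.0911] tool [-0.0413  0.0067 -0.0109]
328 310 0.138 world [ 0.6408 -0.2512  0.0983] tool [-0.0484  0.0064 -0.01  ]
328 330 0.085 world [ 0.6512 -0.2345  0.1481] tool [-0.0983  0.0042 -0.0296]
328 350 0.121 world [ 0.6369 -0.2551  0.1177] tool [-0.0679  0.0058 -0.0046]
328 368 0.112 world [ 0.636  -0.2557  0.127 ] tool [-0.0771  0.0054 -0.0036]
```

View pics/g2c.png

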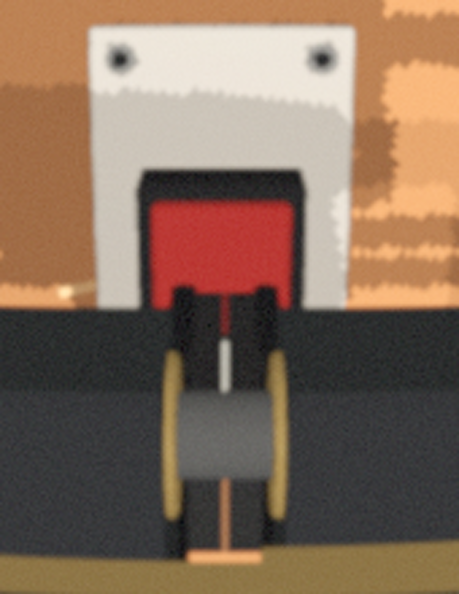

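```bash
python3 - <<'E'
from nest import *
for f in("l2","g1","g2","n2"):
    cal,im,d=load(f)
    # tool frame from cam: fixed transform
    C=np.array([[-0.001,1,0],[-.271,0,.963],[.963,.001,.271]]); co=np.array([-.1739,-.0012,-.0737])
    ys,xs=np.mgrid[200:400,100:540]; px=np.c_[xs.ravel(),ys.ravel()]
    class D(dict):pass
    o,r=rays({"intrinsics":cal["intrinsics"],"R":np.eye(3),"t":np.zeros(3)},px,True)
    zz=d[px[:,1],px[:,0]]; P=(r*(zz/r[:,2])[:,None])@C+co
    k=(zz>0)&(abs(P[:,2])<.02)&(P[:,0]<0.015)&(abs(P[:,1])<.06)
    Q=P[k]; i=np.argsort(Q[:,0])[-12:]; print(f,k.sum()); print(Q[i].round(4)[::3],px[k][i][::3].tolist())
E
```

```text
l2 7579
[[-0.0117  0.049  -0.0108]
 [-0.0115  0.0427 -0.0078]
 [-0.0114 -0.0449  0.0007]
 [-0.0108  0.0431 -0.0053]] [[417, 274], [404, 280], [223, 296], [404, 284]]
g1 4658
[[-0.0117  0.0141 -0.0092]
 [-0.0115  0.0207 -0.0106]
 [-0.0113  0.0174 -0.009 ]
 [-0.0111 -0.0236 -0.0104]] [[345, 278], [359, 275], [352, 278], [265, 275]]
g2 2316
[[-0.0121 -0.0028 -0.0094]
 [-0.012   0.006  -0.0109]
 [-0.0117 -0.001  -0.0093]
 [-0.0115  0.0065 -0.0107]] [[309, 278], [328, 275], [313, 278], [329, 275]]
n2 7593
[[-0.0114  0.0461 -0.0092]
 [-0.0113 -0.0449  0.0008]
 [-0.0112 -0.045   0.0019]
 [-0.0107 -0.0449 -0.0069]] [[411, 277], [223, 296], [223, 298], [222, 281]]
```

The wrist depth puts the fingertips 11.5 mm behind the reported TCP at every opening, not 22 mm ahead of it as the text says. That's about a 33 mm difference along the tool, and it explains why the fingers closed above the lid. I'll use the measured value: TCP z = tip height − 0.0115. I'll lower in steps and watch the force.

```bash
python3 - <<'E'
from h import *
L=[.6297,-.2553]
f0=readout.get_contact_force()
eoat.command_gripper(.07)
for z in (.03,.015,.007,.003,0.0):
    arm.servo_line([*L,z],rate=.1); f=readout.get_contact_force()-f0; print(z,readout.get_ee_pos().round(4),f.round(2))
    if f[2]>4: break
eoat.command_gripper(0.0,force=30); print("w",readout.get_width(),readout.get_contact_force()-f0)
arm.servo_line([*L,.03],rate=.1);print("w",readout.get_width(),readout.get_contact_force()-f0)
arm.sleep(.1);snap("wrist","g3");print(readout.get_time_s(),readout.get_ee_pos())
E
```

```text
0.03 [ 0.6289 -0.2549  0.0287] [ 0.47 -0.13  0.42]
0.015 [ 0.6291 -0.255   0.014 ] [ 0.5  -0.54 -0.38]
0.007 [ 0.6294 -0.2551  0.0065] [-0.74 -0.75 -0.53]
0.003 [ 0.6296 -0.2552  0.0028] [ 0.24 -0.36  0.01]
0.0 [ 6.296e-01 -2.552e-01 -2.000e-04] [ 0.16 -1.04 -0.82]
w 0.03584254560719919 [-0.99834888 -0.31849711 -0.89421046]
w 0.0356438226617986 [ 0.26408924 -0.74073744 -2.03218213]
18.025 [ 0.62945418 -0.25499661  0.02957748]
```

View pics/g3.png

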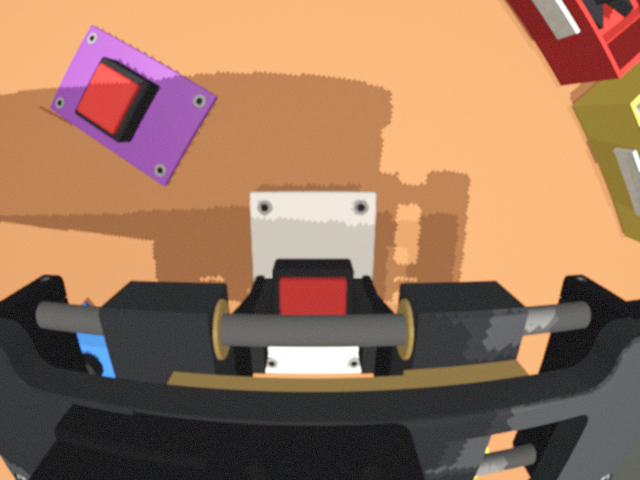

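The lid is held: the width reads 35.8 mm and the plate shows square between the fingers, at rows 190–280. Next I'll carry it above the box and look.

```bash
python3 - <<'E'
from h import *
arm.servo_line([.6297,-.2553,.15],rate=.25)
q=quat(-.3695+np.pi/2); B=[.4972,.1535]
arm.move_ptp([*B,.15],q); arm.servo_line([*B,.085],rate=.15); arm.sleep(.25)
snap("wrist","p1"); print(readout.get_ee_pos(),readout.get_width(),np.round(readout.get_joint_positions(),2),readout.get_contact_force(),readout.get_time_s())
E
```

```text
[0.4976582  0.15372443 0.08572984] 0.03544243809141388 [-0.93  0.19  0.61  1.95 -0.13  1.03  0.94] [ 0.154794   -0.5151288  -0.48261654] 21.125
```

View pics/p1.png

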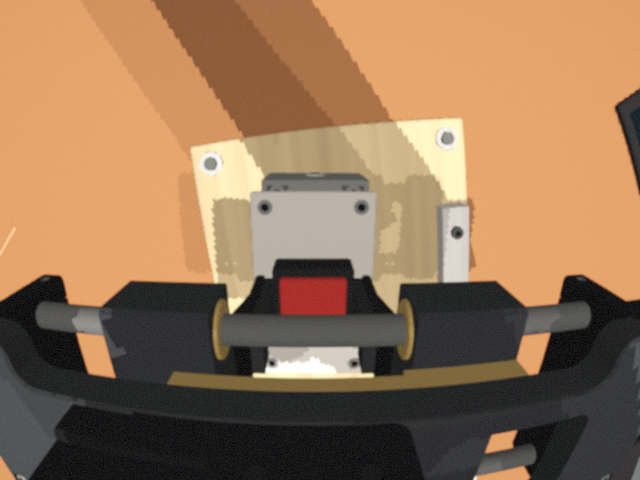

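```bash
python3 - <<'E'
from nest import *
import cv2
cal,im,d=load("p1")
cv2.imwrite("pics/p1c.png",cv2.resize(im[160:290,235:390,::-1],None,fx=5,fy=4.5,interpolation=cv2.INTER_CUBIC))
g=im.astype(int)
for r in (180,184,188): print("row",r,[ (c,g[r,c].tolist()) for c in list(range(258,268))+list(range(364,374))])
E
```

```text
row 180 [(258, [255, 242, 191]), (259, [255, 241, 194]), (260, [250, 231, 183]), (261, [220, 200, 160]), (262, [167, 151, 126]), (263, [127, 121, 111]), (264, [108, 109, 104]), (265, [108, 108, 103]), (266, [110, 109, 107]), (267, [110, 108, 104]), (364, [101, 101, 97]), (365, [100, 100, 97]), (366, [101, 103, 96]), (367, [116, 109, 98]), (368, [140, 127, 109]), (369, [163, 146, 114]), (370, [175, 153, 114]), (371, [180, 157, 118]), (372, [180, 157, 118]), (373, [178, 155, 115])]
row 184 [(258, [255, 243, 195]), (259, [255, 241, 193]), (260, [250, 230, 184]), (261, [211, 191, 154]), (262, [148, 139, 124]), (263, [119, 119, 116]), (264, [121, 120, 115]), (265, [115, 114, 112]), (266, [119, 117, 112]), (267, [112, 112, 106]), (364, [115, 113, 110]), (365, [118, 116, 114]), (366, [120, 119, 115]), (367, [122, 121, 115]), (368, [137, 128, 117]), (369, [159, 142, 117]), (370, [176, 153, 119]), (371, [180, 157, 117]), (372, [179, 156, 115]), (373, [179, 155, 117])]
row 188 [(258, [255, 241, 192]), (259, [255, 242, 194]), (260, [251, 231, 183]), (261, [212, 195, 156]), (262, [159, 147, 130]), (263, [124, 119, 115]), (264, [118, 121, 116]), (265, [116, 114, 110]), (266, [101, 100, 95]), (267, [86, 87, 81]), (364, [106, 104, 102]), (365, [119, 117, 113]), (366, [123, 122, 119]), (367, [124, 121, 113]), (368, [138, 128, 114]), (369, [163, 145, 117]), (370, [178, 156, 119]), (371, [181, 156, 118]), (372, [182, 159, 120]), (373, [180, 156, 115])]
```

View pics/p1c.png

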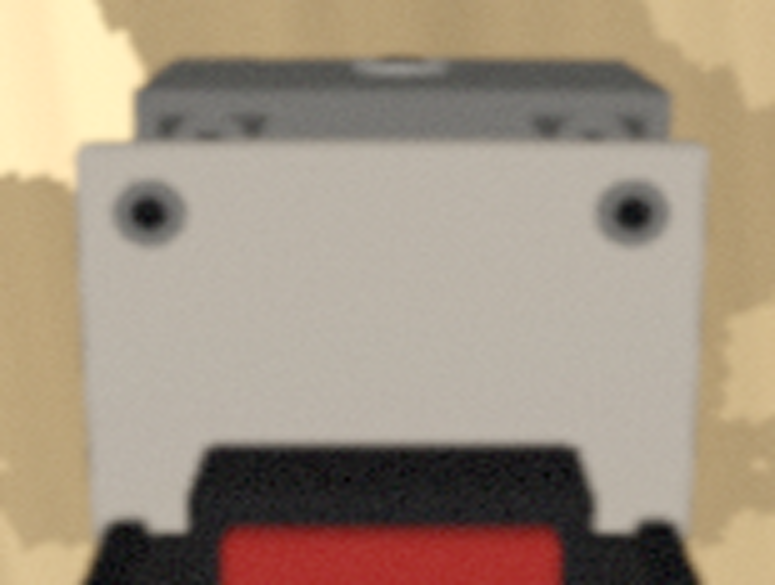

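```bash
python3 - <<'E'
from nest import *
cal,im,d=load("p1")
b=plane(cal,[[261.8,180.5],[368.8,180.5]],.056,True); l=plane(cal,[[251,192.7],[376.4,192.7]],.0857+.008,True)
print(b,l)
a=-.3695;ex=np.array([np.cos(a),np.sin(a)]);ey=np.array([-ex[1],ex[0]])
for n,P,L in(("box",b,50),("lid",l,49)):
    m=P.mean(0)[:2]; v=(P[1]-P[0])[:2]; print(n,"w",np.hypot(*v),"yaw",np.arctan2(v[1],v[0])-np.pi/2,"centre",m+L*ex,"in tool axes",(m+L*ex-[.49766,.15372])@np.c_[ex,ey])
E
```

```text
[[0.44035781 0.14461008 0.056     ]
 [0.46170043 0.1998438  0.056     ]] [[0.44143642 0.14422929 0.0937    ]
 [0.4620249  0.19741984 0.0937    ]]
box w 0.0592137725540472 yaw -0.3687323942318874 centre [ 47.07643096 -17.88523422] in tool axes [4.99498326e+01 4.17163449e-04]
lid w 0.05703612481992608 yaw -0.36931056493866143 centre [ 46.14462446 -17.52548737] in tool axes [ 4.89509932e+01 -6.37200280e-04]
```

The yaws agree to 0.001 rad. The lid is within 0.2 mm along the box's length and 1 mm low across its width, so I'll correct that and lower it.

```bash
python3 - <<'E'
from h import *
B=np.array([.4976,.1543]); f0=readout.get_contact_force()
arm.servo_line([*B,.068],rate=.1); arm.sleep(.15)
p=readout.get_ee_pos(); B+=np.array([.4980,.15456])-p[:2]; print(p)
for z in (.062,.058,.056,.054,.0525,.0515,.0505,.0495):
    arm.servo_line([*B,z],rate=.05); f=readout.get_contact_force()-f0; print(z,readout.get_ee_pos().round(4),f.round(2),round(readout.get_time_s(),2))
    if f[2]>8: break
snap("wrist","p2")
E
```

```text
[0.49782379 0.15430497 0.06836194]
0.062 [0.4976 0.1545 0.0617] [ 0.2   0.53 -0.25] 21.86
0.058 [0.4976 0.1544 0.0577] [-1.11  0.29 -0.71] 22.11
0.056 [0.4977 0.1545 0.0559] [-0.42 -0.09 -0.51] 22.36
0.054 [0.4977 0.1545 0.0539] [ 0.11  0.82 -0.77] 22.61
0.0525 [0.4977 0.1545 0.0524] [ 0.03 -0.17 -1.25] 22.86
0.0515 [0.4981 0.1547 0.0519] [-1.49 -0.1   5.4 ] 23.11
0.0505 [0.4984 0.1548 0.0518] [-5.31 -1.44 16.2 ] 23.36
```

View pics/p2.png

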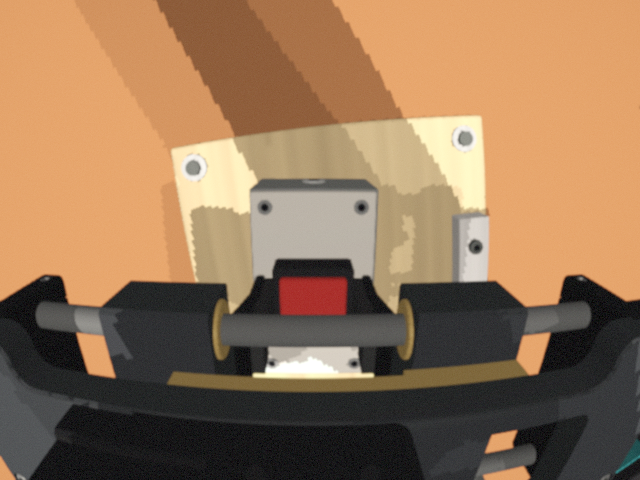

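The lid dropped in freely and stopped at TCP z 0.052, which is the expected fully-on height, with up to 16 N pressed on it. In the picture the plate's edges follow the rim. I'll release, grip the box by its long sides above fence height, and push it home.

```bash
python3 - <<'E'
from h import *
B=np.array([.4980,.1546])
arm.servo_line([*B,.0522],rate=.05)
eoat.command_gripper(.087); print("open",readout.get_width(),readout.get_contact_force())
f0=readout.get_contact_force()
for z in (.045,.035,.0225):
    arm.servo_line([*B,z],rate=.1); f=readout.get_contact_force()-f0; print(z,readout.get_ee_pos().round(4),f.round(2))
    if f[2]>5: print("contact");break
else:
    eoat.command_gripper(0.0,force=30); print("w",readout.get_width(),(readout.get_contact_force()-f0).round(2),readout.get_ee_pos())
arm.sleep(.1); snap("wrist","b1"); print(readout.get_time_s())
E
```

```text
open 0.08681450528089095 [0.49217935 1.17166603 0.56589565]
0.045 [0.4975 0.1544 0.0443] [ 0.12 -2.22 -0.93]
0.035 [0.4975 0.1543 0.0345] [-1.08 -0.87 -0.6 ]
0.0225 [0.4976 0.1544 0.0222] [ 0.02 -1.27 -0.16]
w 0.05972263620987172 [-0.24 -1.03  1.6 ] [0.49810739 0.15468119 0.02266878]
26.25
```

View pics/b1.png

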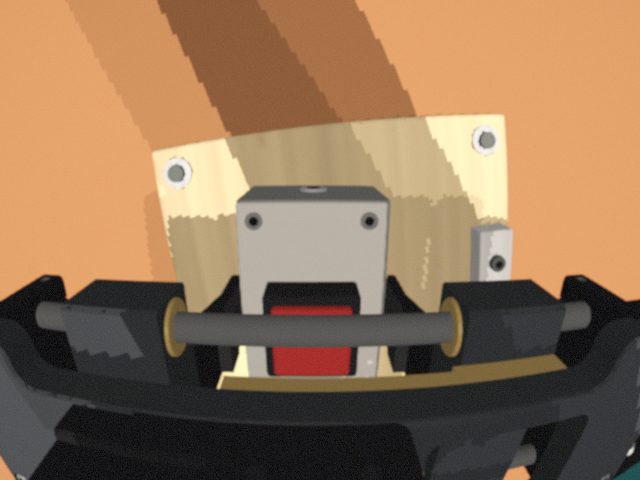

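The box is gripped at 59.7 mm, lid flush. Now I'll align it to the nest and push it home.

```bash
python3 - <<'E'
from h import *
a=-.2545; ex=np.array([np.cos(a),np.sin(a)]);ey=np.array([-ex[1],ex[0]])
H=np.array([.5947,.1881]); q=quat(a+np.pi/2); z=.0222
f0=readout.get_contact_force()
def rd(t):
    f=readout.get_contact_force()-f0; p=readout.get_ee_pos(); e=p[:2]-H
    print(t,"nest xy err mm",(1e3*np.array([e@ex,e@ey])).round(2),"z",p[2].round(4),"F nest",np.round([f[:2]@ex,f[:2]@ey,f[2]],1),round(readout.get_time_s(),2)); return f[:2]@ex,f[:2]@ey,f[2]
arm.servo_line([*(H-.03*ex-.008*ey),z],rate=.06,rot=q); arm.sleep(.1);rd("pre")
arm.servo_line([*(H-.006*ex-.006*ey),z],rate=.06); arm.sleep(.1);rd("pre2")
u,v=-6.,-6.
while v<6:
    v+=1; arm.servo_line([*(H+.001*(u*ex+v*ey)),z],rate=.03); F=rd(f"v{v}")
    if F[1]<-8: break
while u<6:
    u+=1; arm.servo_line([*(H+.001*(u*ex+v*ey)),z],rate=.03); F=rd(f"u{u}")
    if F[0]<-8: break
arm.sleep(.3);rd("end"); print(u,v,readout.get_width())
snap("wrist","e1");snap("top","et");snap("scene","es")
E
```

```text
pre nest xy err mm [-29.48  -7.82] z 0.0227 F nest [ 0.7 -0.2  2.8] 27.73
pre2 nest xy err mm [-5.13 -5.82] z 0.0227 F nest [4.2 1.  1.9] 28.38
v-5.0 nest xy err mm [-5.29 -5.28] z 0.0227 F nest [ 2.7 -1.8  3.1] 28.62
v-4.0 nest xy err mm [-5.44 -4.42] z 0.0227 F nest [ 2.2 -1.9  3.3] 28.88
v-3.0 nest xy err mm [-5.51 -3.43] z 0.0227 F nest [ 2.1 -1.8  4.3] 29.12
v-2.0 nest xy err mm [-5.5  -2.44] z 0.0227 F nest [ 1.3 -1.8  4.4] 29.38
v-1.0 nest xy err mm [-5.51 -1.48] z 0.0227 F nest [ 1.8 -1.2  3.4] 29.62
v0.0 nest xy err mm [-5.55 -0.46] z 0.0227 F nest [ 1.9 -2.3  3.6] 29.88
v1.0 nest xy err mm [-5.54  0.52] z 0.0227 F nest [ 0.6 -1.3  5.5] 30.12
v2.0 nest xy err mm [-5.47  1.3 ] z 0.0227 F nest [ 1.4 -2.4  4.9] 30.38
v3.0 nest xy err mm [-5.49  1.32] z 0.0227 F nest [ 1.  -5.4  6.4] 30.62
v4.0 nest xy err mm [-5.47  1.39] z 0.0228 F nest [ 0.4 -9.2  9.7] 30.88
u-5.0 nest xy err mm [-5.07  1.37] z 0.0227 F nest [-3.  -8.8  9.9] 31.12
u-4.0 nest xy err mm [-4.55  1.41] z 0.0227 F nest [-5.6 -9.2 11.6] 31.38
u-3.0 nest xy err mm [-3.63  1.36] z 0.0226 F nest [-4.6 -9.7 13. ] 31.62
u-2.0 nest xy err mm [-2.65  1.38] z 0.0227 F nest [-5.6 -9.2 12.1] 31.88
u-1.0 nest xy err mm [-1.67  1.42] z 0.0226 F nest [-5.  -9.3 11.7] 32.12
u0.0 nest xy err mm [-0.65  1.43] z 0.0227 F nest [-5.4 -8.9 12.4] 32.38
u1.0 nest xy err mm [0.33 1.41] z 0.0226 F nest [-5.4 -9.8 12.5] 32.62
u2.0 nest xy err mm [0.59 1.37] z 0.0226 F nest [-7.4 -9.7 15.3] 32.88
u3.0 nest xy err mm [0.7  1.37] z 0.0225 F nest [-10.6  -9.6  17.2] 33.12
end nest xy err mm [0.71 1.38] z 0.0225 F nest [-12.   -9.8  17.9] 33.42
3.0 4.0 0.059826786536332374
```

View pics/e1.png

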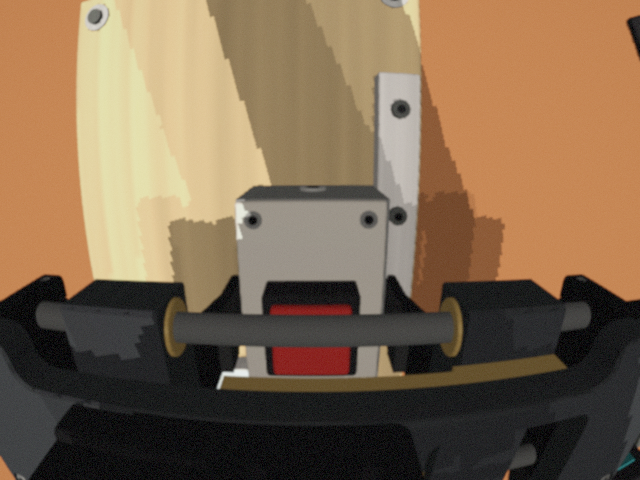

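The box stopped at the side fence (nest y +1.4 mm) and then the end stop (nest x +0.7 mm), both within the calibration tolerance, and the forces rose there. I'll push a little harder in both directions and check squareness from the pictures.

```bash
python3 - <<'E'
from nest import *
a=-.2545; ex=np.array([np.cos(a),np.sin(a)]);ey=np.array([-ex[1],ex[0]])
H=np.array([.5947,.1881]); 
arm.servo_line([*(H+.001*(3.8*ex+4.8*ey)),.0222],rate=.02); arm.sleep(.3)
f=readout.get_contact_force();p=readout.get_ee_pos();R=Ro.from_quat(readout.get_eef_rot()).as_matrix()
e=p[:2]-H;print((1e3*np.array([e@ex,e@ey])).round(2),p,"F",np.round([f[:2]@ex,f[:2]@ey,f[2]],1),"M",readout.get_torque().round(2),"yaw",np.arctan2(R[1,1],R[0,1])-np.pi/2,"tilt",R[:,0].round(4))
cal,im,d=snap("wrist","e2"); snap("top","et2");snap("scene","es2");print(readout.get_time_s())
cv2.imwrite("pics/e2c.png",cv2.resize(im[60:300,225:430,::-1],None,fx=2.9,fy=2.5,interpolation=2))
z=np.hstack([cv2.resize(load("et2")[1][190:310,240:360],(400,400),interpolation=2),cv2.resize(load("es2")[1][190:310,290:410],(400,400),interpolation=2)]);cv2.imwrite("pics/ets.png",z[...,::-1])
E
```

```text
[1.   1.37] [0.59601433 0.18917715 0.02228734] F [-14.3 -12.6  22.6] M [-1.98  3.91 -0.05] yaw -0.25600203900601426 tilt [-0.0076 -0.0026 -1.    ]
34.275
```

View pics/e2c.png

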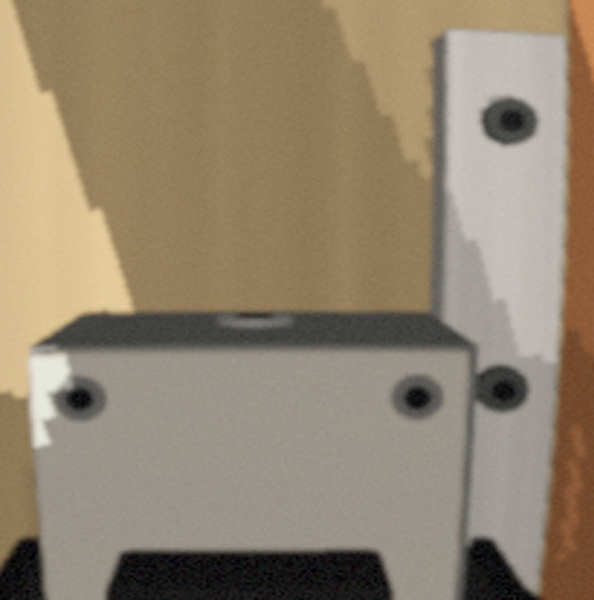

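View pics/ets.png

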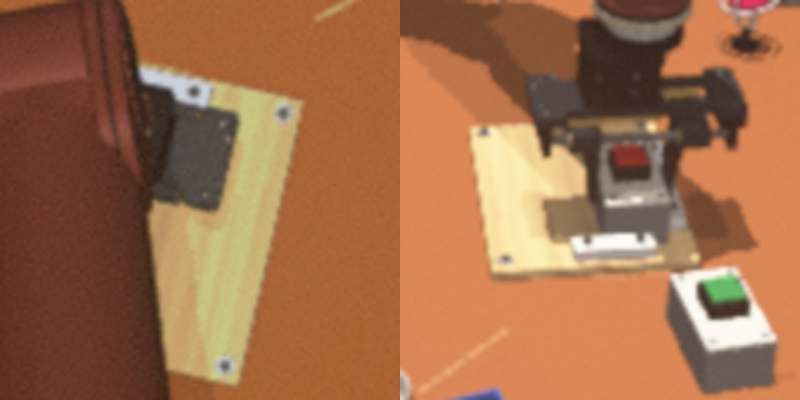

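In the wrist crop the box's long side lies against the fence, with no gap and parallel to it. In the scene view the box's end is at the end stop. The tool leans 0.008 rad, so I'll check from depth that the box is still flat.

```bash
python3 - <<'E'
from nest import *
def fit(f,m,er):
    cal,im,d=load(f); ys,xs=np.nonzero(cv2.erode(m.astype(np.uint8),np.ones((er,er)))&(d>0)); px=np.c_[xs,ys].astype(float)
    o,r=rays(cal,px,True); P=o+r*(d[ys,xs]/(r@cal["R"][2]))[:,None]
    A=np.c_[P[:,:2]-P[:,:2].mean(0),np.ones(len(P))]
    for _ in range(3):
        s=np.linalg.lstsq(A,P[:,2],rcond=None)[0]; k=abs(P[:,2]-A@s)<.004; A=A[k];P=P[k]
    n=len(P); sd=(P[:,2]-A@s).std()
    se=sd*np.sqrt(np.diag(np.linalg.inv(A.T@A)))
    return s.round(4),se.round(4),n
for f in("p2","b1","e1","e2"):
    cal,im,d=load(f); h=hsv(im)
    lid=(h[...,1]<45)&(h[...,2]>120)&win((313,240),62,46)
    wood=(h[...,0]>14)&(h[...,0]<32)&(h[...,1]>50)&win((235,190),230,100)
    print(f,"lid slope x,y,height",*fit(f,lid,9))
    # plate only where z near .012
    o,r=rays(cal,np.c_[np.tile(np.arange(640),480),np.repeat(np.arange(480),640)].astype(float),True)
    Z=(o[2]+r[:,2]*(d.ravel()/(r@cal["R"][2]))).reshape(480,640)
    print("   plate",*fit(f,wood&(abs(Z-.012)<.006),5))
R=Ro.from_quat(readout.get_eef_rot()).as_matrix();print(R[:,0])
E
```

```text
p2 lid slope x,y,height [0.0001 0.0015 0.06  ] [0.0009 0.0006 0.    ] 6290
   plate [0.0011 0.0005 0.012 ] [0.0001 0.0001 0.    ] 24373
b1 lid slope x,y,height [0.0007 0.0009 0.06  ] [0.0008 0.0006 0.    ] 8032
   plate [0.0013 0.0004 0.012 ] [0.0002 0.0001 0.    ] 26267
e1 lid slope x,y,height [-0.001   0.0001  0.06  ] [0.0008 0.0006 0.    ] 7739
   plate [0.0011 0.0003 0.0119] [0.0001 0.0001 0.    ] 37228
e2 lid slope x,y,height [0.0008 0.0009 0.06  ] [0.0008 0.0006 0.    ] 7808
   plate [0.0011 0.0004 0.0119] [0.0001 0.0001 0.    ] 37738
[-0.00764509 -0.00263209 -0.99996731]
```

The lid plate is level, within 0.001 rad of the plywood, and its top is 60 mm above the bench, i.e. 48 mm above the plate. So the box is flat and closed, and I'm handing it in while still pressing.

```bash
python3 - <<'E'
from h import *
print(readout.get_contact_force(),readout.get_width(),readout.get_time_s()); order.finish_job()
E
```

```text
[-17.38457972  -9.38034433  22.71409845] 0.05947792277899434 34.275
the job is handed in; nothing more can be done
```

The white lid is fully on the box, button up. The closed box is pushed into the nest corner, still gripped and pressed against both fences. I handed the job in at 34 s, and the system gave no verdict.

**What I did:** I gripped the lid by its button housing, placed it and pressed it down with about 16 N. Then I gripped the box by its long sides, turned it to line up with the nest and slid it against the side fence, then the end stop.

**Last checks:**
- **Lid:** its top is 48 mm above the plywood and level with it to about 0.001 rad, so it is down all round and the box is flat.
- **Pressing:** about 14 N along the end-stop direction (roughly 5 N of that is sliding friction), 12 N towards the side fence and 23 N down. The grip reads 59.5 mm wide, with no visible gap at the side fence.

**What failed or disagreed:**
- **Missed grasps:** the first two tries on the lid closed on air above it. The wrist depth shows the fingertips 11.5 mm behind the reported TCP, not 22 mm ahead as the text says. With that corrected, the third try held.
- **Lid height by triangulation:** the two-view measurement with a short baseline read 3–8 mm low. I used the depth readings and outline sizes instead, which agreed with the text.
- **Stop positions:** the box stopped 0.7–1.4 mm beyond my camera estimate, within the 2 mm calibration.
- **Tool lean:** the tool leans about 0.008 rad under the push, but the box stayed flat.

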